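# Show a mill-ball sample dish to the stand scanner

## Robot

A 7-joint arm with a two-finger parallel gripper is mounted at the origin on a cart in front of the work surface, level with it; the furniture and walls round the work are solid. World frame = base frame: x ahead of the robot, y to its left, z up, the work surface at z = 0. Lengths are in m, angles in degrees, forces in N, time in s.
With the tool pointing down it reaches from about 0.375 to 0.925 m from the base axis. Payload 3.1 kg.
Tool frame: the origin (TCP) lies at the centre of the arm's flange, where the gripper is bolted on; the fingertips stand 173 mm ahead of it and the grasp point (between the pads) lies 155 mm ahead of it (ctrl.nose_length is the distance from the TCP to the fingertips, in m); x points along the fingers, y is the direction in which the jaws open and shut, and the axes are right-handed (so a half turn about x gives the same grasp; the last joint's range is limited). The gripper opens to 85 mm and grips with 20 to 120 N. Pads are 22 mm wide; open, the fingers measure 114 mm over their backs; the gripper's body (76 mm by 85 mm) begins 54 mm behind the grasp point. The pads swing forward as they close: fully open they stand 13 mm farther back than shut.
Start: joints at [68.652, 21.939, 2.515, 91.553, -1.026, 66.532, -2.859], TCP at [0.176, -0.626, 0.405] pointing down, gripper open.
Joint ranges: [-149.38, 149.38], [-23.57, 123.04], [-84.95, 90], [0, 143.3], [-89.99, 269.99], [3.08, 112.72], [-163.45, 163.45]. Speed limits (degrees/s): [159.86, 159.86, 180, 180, 180, 180, 180].

## Interface

Orientations are given as a 3x3 rotation matrix whose columns are the frame's x, y, z axes.
In Python, from rig import ctrl, vision gives the robot as it stands. The module is installed in compiled form; this text tells all that it offers.
- The arm moves only by the shell command python3 -m pendant 'ROWS'. ROWS is JSON, a list of rows, each a list of 3 entries, a list of its own where there are three numbers: the shift along the tool's x, y, z in mm, then the turn about the tool's x in degrees, then the closure, from 0 (fully open) to 1 (shut). A call has 1 to 10 rows; each row shifts and turns the pose as measured when the row begins, along the tool's axes as they then stand; what a row does not reach is not made up. A row lasts 1/12 s, in which the tool goes at most 41.7 mm and 7.16 degrees, less where a joint would pass 70% of its speed; a pose out of reach is approached as far as the arm can. A call is refused whole if a number of a shift passes 41.7 or a number of a turn 7.16, either way. A call with a gripper value outside its range is refused whole. The fingers move at their own pace and stop on an object; the grip force is fixed at half the most. Time passes only in rows, so rows that do not move let the fingers close. It gives the time, the measured TCP pose, the force and the opening at its end, in the units of the state.
- ctrl.get_obs(): the state, without advancing time (a new reading comes with each control period).
- vision.capture(name): name is "scene" or "top" or "wrist"; returns a dict with "color" (420x560x3 uint8, red, green, blue), "fovy" (degrees; the focal length in pixels is half the picture's height over the tangent of half this angle, whatever the lens; pixels are square), "cx", "cy" (the principal point, pixels), "rvec" (rotation vector, rad) and "tvec" (3), from world to camera coordinates, as OpenCV has them. Camera axes: x right, y down, z forward; pixel columns grow to the right and rows downward; lengths in m; the calibration is good to about 2 mm. A picture is of the moment at which its call begins. There is no depth.
- ctrl.finish_job(): hands the job in, once; it reports no verdict.
The state is a dict: "time_s": time; "joints": joint angles; "qd": joint speeds; "joint_efforts": joint torques, N m; "position": TCP position; "tcp_rot": TCP orientation; "force": force on the tool from outside, world axes, zero at the start; "ft_torque": the same for the moment, N m; "finger_gap": finger opening in m.
Only numpy, scipy, OpenCV 4.12 (cv2) and the standard library are available. Lean on these libraries where they do the work, as an engineer would, in place of code of your own. Each camera call takes 0.05 s, during which the arm holds its last target.

## Task

Log the grinding-ball sample: pick up the blue dish (the arched handle is the place to hold it), carry it level to the grey stand scanner and, with about a quarter turn, bring its striped tag square to the scanner's red window, opposite the window's middle (same height) and about 6 cm away from the glass. The loose white ball must stay in the middle of the dish, inside its white circle, all the way, and neither the scanner nor the jars and kiln stilt nearby may be knocked. Finish still holding the dish there, level and motionless, with the ball at rest at the centre; do not put it down or let go.

Things in the scene. Friction and masses are not known exactly. Their poses are not given: they have to be found in the camera images.
- dish: Loose blue sample dish, 0.22 kg, 124 mm across, rim 21 mm high. Origin: centre of its underside, z up. Shallow funnel inside (slope 6 degrees to 29 mm from the centre, then 22 degrees), so the ball keeps the centre under small accelerations and tilts. A rigid 7 mm steel arch stands over it in the plane x = 0, feet at y = +-58 mm, top at z = 88 mm; the striped tag is on the rim at +x.
- dish_grip (a point): Centre of the wooden grip block in the middle of the arch's top, at (0, 0, 88) mm in the dish's frame, same axes. Block: 16 mm thick in x, 56 mm long in y, 20 mm high. Pinch it from above, fingers closing along the dish's x. It is straight above the dish's middle; the ball's top is 52 mm below its centre.
- dish_tag (a point): Centre of the outer face of the upright white tag with black stripes (46 mm wide, 30 mm high, 4 mm thick, top at z = 45 mm), at (65, 0, 30) mm in the dish's frame; same axes as the dish: the tag faces along the dish's +x.
- dish_seat (a point): Point at (0, 0, 21) mm in the dish's frame: where the ball's centre is when it rests in the middle of the dish. A thin white circle, 48 mm across, is painted round that middle, and the dish's rim is white.
- ball_center (a point): Centre of the loose white ceramic ball, 30 mm diameter, 50 g, that lies in the dish and can roll freely.
- scanner: The grey stand scanner, fixed to the table. Origin: centre of its round foot (90 mm across) on the table, z up. A post carries a head 46 x 72 x 58 mm (x, y, z) with its centre 122 mm above the table, top at 151 mm. The window looks along the scanner's own -x. The table to the left (y > -0.15 m) is crowded with fixed pots: pass above them at 0.45 m or more.
- scanner_window (a point): Middle of the red window, at (-25, 0, 122) mm in the scanner's frame, same axes: it looks along -x. The tag's face belongs at (-60, 0, 0) mm from here in these axes, facing it: then the dish's x axis points the same way as the scanner's x axis and the dish's underside is 92 mm above the table.
- jar_honey: Bystander: small jar with brown glaze and a white lid, 57 mm across, 68 mm high, origin at the centre of its underside. Leave alone.
- jar_celadon: Bystander: small jar with pale green glaze and a black lid, 65 mm across, 62 mm high, origin at the centre of its underside. Leave alone.
- stilt_1: Bystander: beige three-armed kiln stilt, 44 x 39 x 16 mm, origin at the centre of its underside. Leave alone.
- ball: The loose white ceramic ball, 30 mm diameter, 50 g, that lies in the dish and can roll freely. Origin: its centre; its axes turn as it rolls.
Things that resemble listed ones, but are neither listed nor needed, are in the scene too. Of the things shaped like the ball, the white one is meant.

How it is judged (in metres and radians):
On the way:
1. the dish is held in the fingers clear of the table, ball in the middle (height (world z) of dish above 0.03 m and contact force between the fingers and dish above 1 N and horizontal distance between ball_center and dish_seat below 0.02 m), for 0.2 s.
At the end, for the whole second after the job is handed in: Dish held by the fingers, underside over 60 mm up; tag face 40-80 mm before the window, within 18 mm of its middle sideways and in height, square within 0.17 rad; dish level within 0.09 rad, still (0.03 m/s, 0.2 rad/s), off the scanner; ball within 10 mm of the centre, under 0.05 m/s (x of dish_tag in the frame of scanner_window between -0.08 and -0.04 m and y of dish_tag in the frame of scanner_window between -0.018 and 0.018 m and z of dish_tag in the frame of scanner_window between -0.018 and 0.018 m and x of dish in the frame of scanner_window below -0.09 m and angle between the x axis of dish and the x axis of scanner, either way round below 0.17 rad and angle between dish's own z axis and vertical below 0.09 rad and linear speed of dish below 0.03 m/s and angular speed of dish below 0.2 rad/s and horizontal distance between ball_center and dish_seat below 0.01 m and height (world z) of dish above 0.06 m and contact force between the fingers and dish above 1 N and contact force between dish and scanner below 0.1 N and linear speed of ball below 0.05 m/s); the arm keeps its last pose, push and grip.
It fails at once if the ball strays more than 25 mm from the middle of the dish (distance between ball_center and dish_seat above 0.025 m).
It fails at once if the dish is tipped by more than 0.25 rad (angle between dish's own z axis and vertical above 0.25 rad).
It fails at once if the ball is touched by the robot (contact force between any of the fingers, the arm and ball above 0.3 N).
It fails at once if the scanner is knocked (contact force between any of the fingers, the arm, dish and scanner above 3 N).
It fails at once if a jar or the kiln stilt is moved by more than 15 mm (distance of any of jar_honey, jar_celadon, stilt_1 from where it was at the start of the episode above 0.015 m).
It also fails if it takes over 51 s, if anything falls off the work surface, if the arm or the gripper's body presses on something with over 40 N, if the wrist force passes 120 N, or if a joint passes its speed limit or range.

## Working session

There is one attempt and no reset: what is moved stays moved. The work goes in short steps, Python scripts to look and compute and a shell command to move; the robot and the scene stay as the last step left them, time stands still between calls to the robot, and variables do not carry over. Pictures are saved under pics/ and viewed, and the job is handed in when it is done.

```bash
mkdir -p pics; cat > h.py <<'E'
import numpy as np, cv2
from rig import ctrl, vision
def cap(n,fn=None):
    d=vision.capture(n)
    if fn: cv2.imwrite('pics/'+fn,d['color'][:,:,::-1])
    return d
def K(d):
    h,w=d['color'].shape[:2]; f=h/2/np.tan(np.radians(d['fovy'])/2)
    return np.array([[f,0,d['cx']],[0,f,d['cy']],[0,0,1]])
def ray(d,u,v):
    R=cv2.Rodrigues(np.array(d['rvec'],float))[0]; t=np.array(d['tvec'],float).ravel()
    return -R.T@t, R.T@np.linalg.inv(K(d))@np.array([u,v,1.])
def onz(d,u,v,z):
    c,r=ray(d,u,v); return c+r*(z-c[2])/r[2]
def proj(d,p):
    return cv2.projectPoints(np.array(p,float).reshape(-1,1,3),np.array(d['rvec'],float),np.array(d['tvec'],float),K(d),None)[0].reshape(-1,2)
def crop(d,x0,y0,x1,y1,s,fn):
    cv2.imwrite('pics/'+fn,cv2.resize(d['color'][y0:y1,x0:x1,::-1],None,fx=s,fy=s,interpolation=cv2.INTER_CUBIC))
E
python3 - <<'E'
from h import *
for n in ['scene','top','wrist']:
    d=cap(n,n+'0.png'); print(n,d['fovy'],d['cx'],d['cy'],ray(d,d['cx'],d['cy']))
o=ctrl.get_obs(); print(o)
E
```

```text
scene 42.342011188433055 273.3523036354045 209.51061679395124 (array([-0.26304484, -1.06731829,  0.62068588]), array([ 0.66829319,  0.59700325, -0.44381452]))
top 46.0690252709948 277.12350186311033 218.2557754763714 (array([ 0.3429064 , -0.39589915,  1.05930287]), array([ 0.18914196,  0.00657334, -0.98192775]))
wrist 61.16287592571268 274.01840272052686 201.3578316751668 (array([ 0.2548156 , -0.60304717,  0.37288431]), array([-0.30866679, -0.08467632, -0.94739365]))
{'time_s': 0.15, 'joints': array([68.65214393, 21.98127341,  2.51164888, 91.62973494, -1.02662168,
       66.52982075, -2.85973333]), 'qd': array([-0.01268277, -0.18635335,  0.01603526, -0.3446213 , -0.08123877,
        0.00953693, -0.03566586]), 'joint_efforts': array([ 2.26403674e-03, -4.34050620e+01,  1.02712099e+00, -2.49980682e+01,
        1.07416962e-02,  7.26994112e-03, -7.18446699e-06]), 'position': array([ 0.17629626, -0.62523585,  0.40356366]), 'tcp_rot': array([[-6.43058385e-04,  2.71406048e-01, -9.62464723e-01],
       [ 1.96311849e-03, -9.62462725e-01, -2.71406796e-01],
       [-9.99997866e-01, -2.06396271e-03,  8.61174953e-05]]), 'force': array([-0.84876554,  0.47717253, -0.33089517]), 'ft_torque': array([0.02593529, 0.0479438 , 0.0307389 ]), 'finger_gap': 0.0855926511849634}
```

View pics/scene0.png

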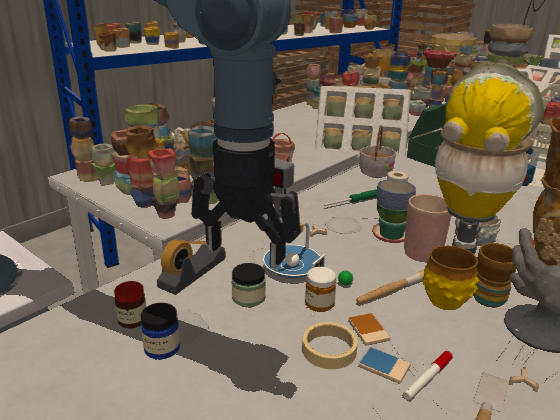

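View pics/top0.png

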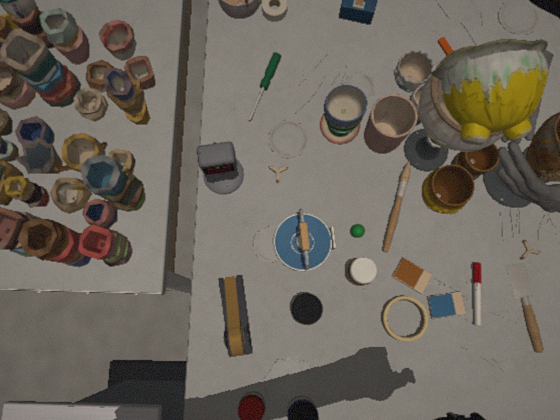

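View pics/wrist0.png

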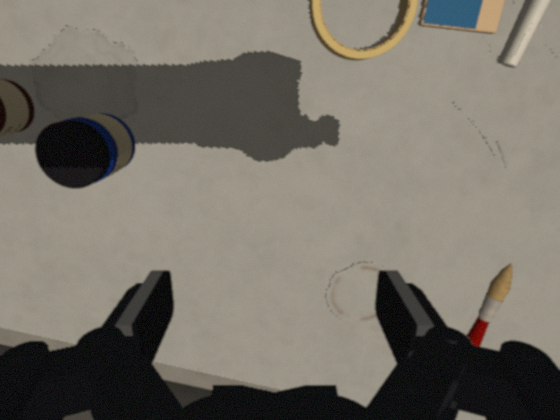

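The top view shows the dish at (302,241), with the tag at (332,237). The scanner is at (217,160), and its window side is at about (220,170). The honey jar is at (363,271), the celadon jar at (306,308) and the stilt at (278,172).

```bash
python3 - <<'E'
from h import *
d=cap('top'); crop(d,180,120,400,340,3.6,'topc.png')
for u,v,z in [(302,241,.021),(302,241,.0),(333,237,.04),(217,160,.151),(222,180,0),(278,172,0.01),(363,271,.068),(306,308,.062),(450,415,0),(0,0,0),(188,0,0)]: print(u,v,onz(d,u,v,z).round(4))
s=cap('scene'); crop(s,150,130,410,325,3,'scenec.png')
E
```

```text
302 241 [ 0.4952 -0.443   0.021 ]
302 241 [ 0.4982 -0.444   0.    ]
333 237 [ 0.5025 -0.5067  0.04  ]
217 160 [ 0.6285 -0.2716  0.151 ]
222 180 [ 0.6301 -0.2643  0.    ]
278 172 [ 0.6488 -0.388   0.01  ]
363 271 [ 0.4309 -0.564   0.068 ]
306 308 [ 0.355  -0.4514  0.062 ]
450 415 [ 0.1501 -0.75    0.    ]
0 0 [1.0606 0.2874 0.    ]
188 0 [ 1.072  -0.1619  0.    ]
```

View pics/topc.png

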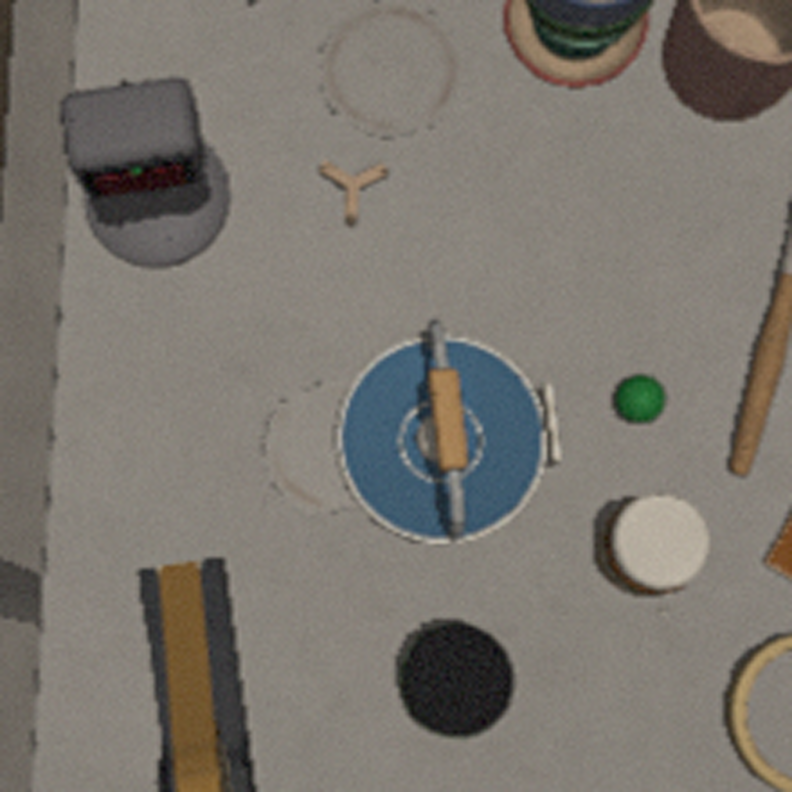

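View pics/scenec.png

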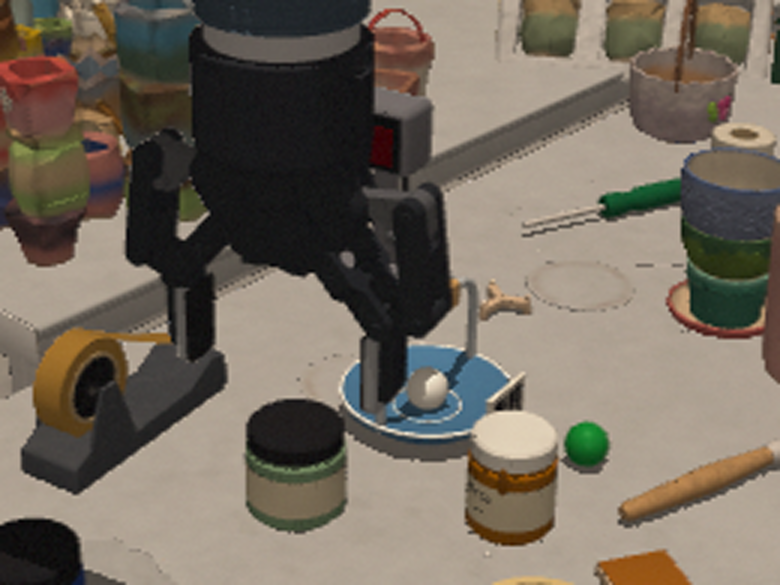

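Look-alikes in the top view:
- **Dish:** the only blue dish is at (302,241). The blue card at (445,305) and the blue-lidded jar at (303,410) are not it.
- **Ball:** the white ball is under the grip. The green ball at (358,231) is a decoy.
- **Scanner:** the grey head with the red window is at (217,160). The tape dispenser at (235,315) is not it.

The crop confirms the blue dish with a striped tag and an arched wooden grip. Next I'll fit the models by overlaying them on the images.

```bash
cat > fit.py <<'E'
from h import *
def P(d,pts): return proj(d,pts)
def tf(x,y,yaw,pts,z=0):
    c,s=np.cos(yaw),np.sin(yaw); p=np.array(pts,float)
    return np.c_[x+c*p[:,0]-s*p[:,1], y+s*p[:,0]+c*p[:,1], p[:,2]+z]
def box(c,sz):
    return [[c[0]+i*sz[0]/2,c[1]+j*sz[1]/2,c[2]+k*sz[2]/2] for i in(-1,1) for j in(-1,1) for k in(-1,1)]
E=[(0,1),(0,2),(0,4),(1,3),(1,5),(2,3),(2,6),(3,7),(4,5),(4,6),(5,7),(6,7)]
def draw(d,dish,sc,x0,y0,x1,y1,s,fn,dz=0):
    im=cv2.resize(d['color'][y0:y1,x0:x1,::-1],None,fx=s,fy=s,interpolation=cv2.INTER_CUBIC)
    def px(p): return [tuple(int(v) for v in ((q-[x0,y0]+.5)*s)) for q in P(d,p)]
    def line(p,c,closed=False): cv2.polylines(im,[np.array(px(p))],closed,c,1)
    def bx(p,c):
        q=px(p)
        for a,b in E: cv2.line(im,q[a],q[b],c,1)
    a=np.linspace(0,2*np.pi,60); z=np.zeros(60)
    line(tf(*dish,np.c_[.062*np.cos(a),.062*np.sin(a),z+.021],dz),(0,255,255))
    bx(tf(*dish,box((0,0,.088),(.016,.056,.02)),dz),(0,0,255))
    bx(tf(*dish,box((.063,0,.030),(.004,.046,.03)),dz),(0,255,0))
    line(tf(*sc,np.c_[.045*np.cos(a),.045*np.sin(a),z]),(0,255,255))
    bx(tf(*sc,box((0,0,.122),(.046,.072,.058))),(0,255,0))
    cv2.imwrite('pics/'+fn,im)
E
cat > m.py <<'E'
from fit import *
from scipy.optimize import least_squares
d=cap('top'); f=lambda x,y:(180+(x+.5)/3.6-.5,120+(y+.5)/3.6-.5)
# dish
obs=np.array([f(444.5,439.5),f(448,419.5),f(430,369),f(459,369),f(467,470),f(437,470),f(553,424)])
mod=np.array([[0,0,.021],[0,0,.098],[-.008,.028,.098],[.008,.028,.098],[.008,-.028,.098],[-.008,-.028,.098],[.063,0,.045]])
# orient: dish +x ~ -y (image right); dish +y -> world +x (image up): corner (-x,+y)= left,up
r=least_squares(lambda p:(P(d,tf(*p,mod))-obs).ravel(),[.496,-.443,-1.57]); print('dish',r.x,np.degrees(r.x[2]),(r.fun.reshape(-1,2)).round(2))
obs2=np.array([f(62,95),f(186,80),f(158,196)])
mod2=np.array([[.023,.036,.151],[.023,-.036,.151],[0,0,0.004]])
r2=least_squares(lambda p:(P(d,tf(*p,mod2))-obs2).ravel(),[.63,-.265,0]); print('sc',r2.x,np.degrees(r2.x[2]),(r2.fun.reshape(-1,2)).round(2))
draw(d,r.x,r2.x,180,120,380,280,4,'fit1.png')
s=cap('scene');draw(s,r.x,r2.x,190,140,390,290,4,'fit2.png')
np.save('pose.npy',np.r_[r.x,r2.x])
E
python3 m.py
```

```text
dish [ 0.49382962 -0.44384421 -1.47248739] -84.36731296527242 [[-0.73 -0.09]
 [ 0.2  -0.12]
 [ 0.    0.24]
 [ 0.01 -0.33]
 [ 0.16 -0.33]
 [ 0.35  0.25]
 [-0.05  0.4 ]]
sc [ 0.63924744 -0.26781167  0.15395459] 8.820948318769593 [[-1.36 -0.48]
 [ 1.31 -0.85]
 [ 0.05  1.49]]
```

View pics/fit1.png

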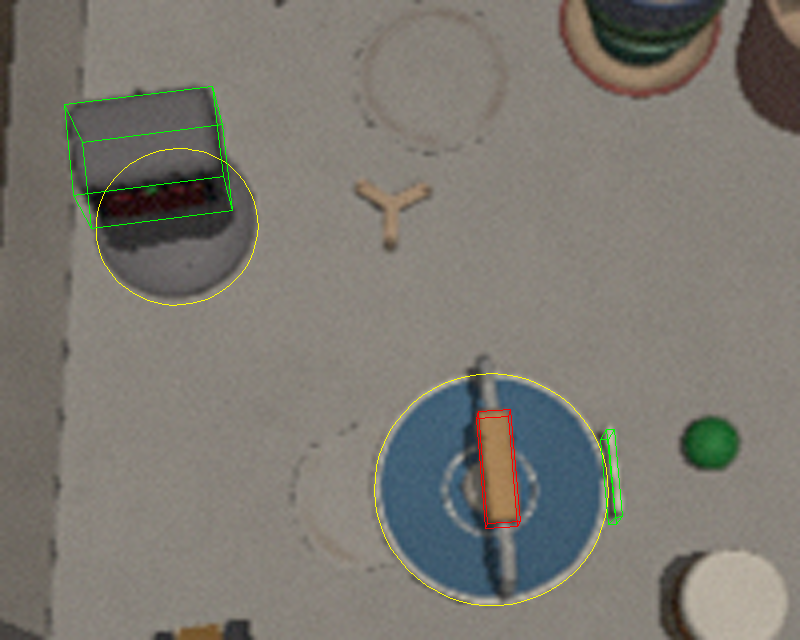

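View pics/fit2.png

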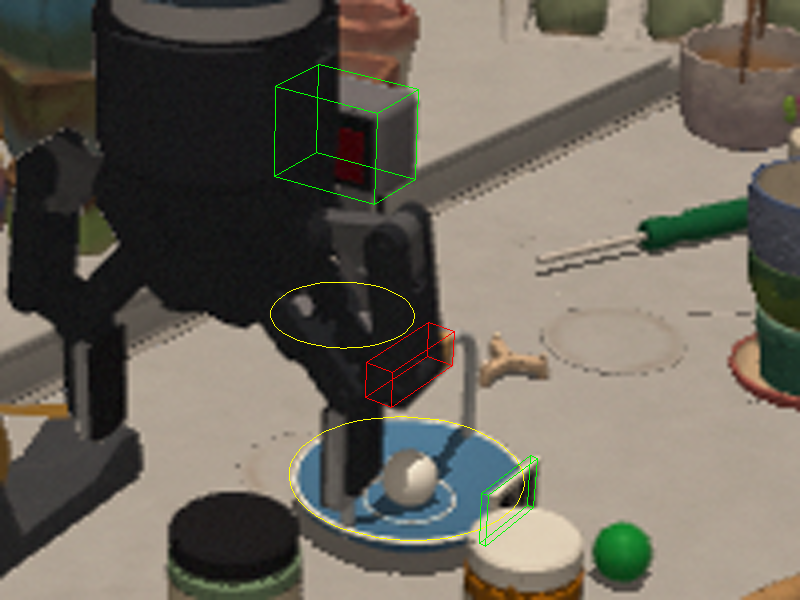

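Both overlays fit the dish well; its red grip and green tag boxes line up. The scanner I'll refine once the arm is out of the scene view. Next I move above the dish.

```bash
python3 -m pendant '[[[0,-9,-35],1,0],[[0,-9,-35],1,0],[[0,-9,-35],1,0],[[0,-9,-35],1,0],[[0,-9,-35],1,0],[[0,-9,-35],1,0],[[0,-9,-35],1,0],[[0,-9,-35],1,0],[[0,-5,-20],1,0],[[0,0,0],0,0]]'
cat > st.py <<'E'
from h import *
import sys
# target: x y z yaw(deg of tool y axis)
t=[float(a) for a in sys.argv[1:5]]
o=ctrl.get_obs(); R=o['tcp_rot']; p=o['position']; 
yaw=np.degrees(np.arctan2(R[1,1],R[0,1]))
print('t',round(o['time_s'],2),'p',p.round(4),'yaw',yaw.round(2),'down',R[:,0].round(4),'gap',round(o['finger_gap'],4),'F',o['force'].round(1))
print('tool shift mm',(R.T@(np.array(t[:3])-p)*1000).round(1),'turn',round(-((t[3]-yaw+180)%360-180),2),'j7',o['joints'][[0,6]].round(1))
E
python3 st.py .4938 -.4438 .243 -84.4
```

```text
time_s: 1.18
position: [0.4604, -0.4882, 0.4023]
tcp_rot: [[-0.002, 0.095, -0.995], [-0.002, -0.995, -0.095], [-1.0, 0.001, 0.002]]
force: [0.0, -0.1, -0.4]
finger_gap: 0.0856
t 1.18 p [ 0.4604 -0.4882  0.4023] yaw -84.54 down [-0.0021 -0.0015 -1.    ] gap 0.0856 F [ 0.  -0.1 -0.4]
tool shift mm [159.2 -41.2 -37.8] turn -0.14 j7 [ 45.3 -42.4]
```

```bash
python3 -m pendant '[[[10,-10,-9],0,0],[[12,-10,-9],0,0],[[12,-10,-10],0,0],[[10,-9,-9],0,0],[[5,-1,-1],0,0],[[0,0,0],0,0]]'
python3 st.py .4938 -.4438 .243 -84.4
python3 - <<'E'
from fit import *
p=np.load('pose.npy')
d=cap('wrist');draw(d,p[:3],p[3:],0,0,560,420,1.4,'w1.png')
s=cap('scene');draw(s,p[:3],p[3:],190,140,390,290,4,'s1.png')
E
```

```text
time_s: 1.68
position: [0.4929, -0.4422, 0.3466]
tcp_rot: [[-0.008, 0.092, -0.996], [-0.001, -0.996, -0.092], [-1.0, 0.0, 0.008]]
force: [-1.0, 0.7, -0.2]
finger_gap: 0.0858
t 1.68 p [ 0.4929 -0.4422  0.3466] yaw -84.7 down [-0.0075 -0.0011 -1.    ] gap 0.0858 F [-1.   0.7 -0.2]
tool shift mm [103.5   1.6  -1.5] turn -0.3 j7 [ 41.2 -48. ]
```

View pics/w1.png

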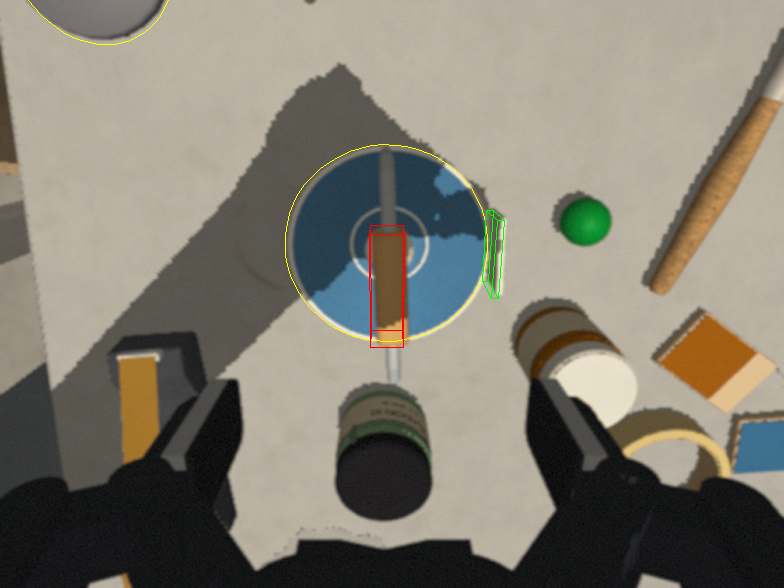

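View pics/s1.png

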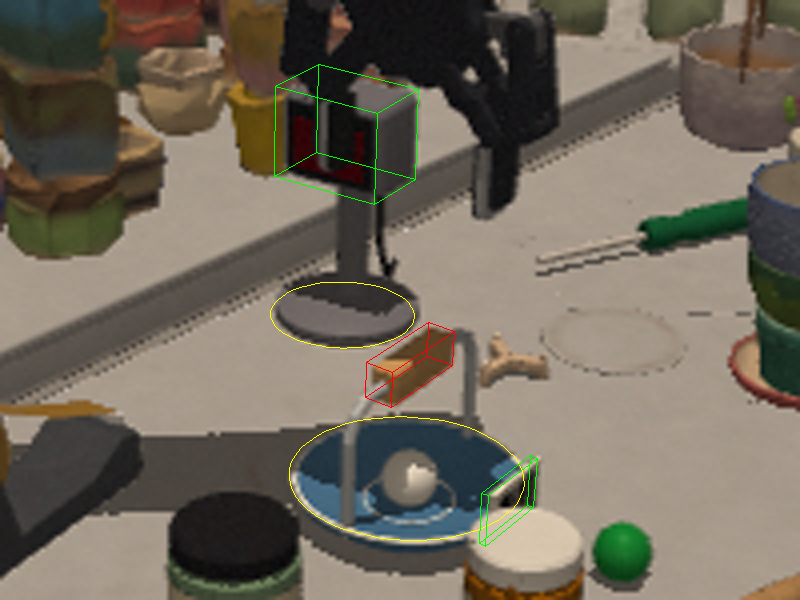

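The overlay agrees within about 2 mm. In the wrist view the grip sits 1–1.5 mm towards tool +y of the fit, so I add that and descend.

```bash
python3 -m pendant '[[[10,1,-0.5],0,0],[[12,1,-0.5],0,0],[[12,0.5,-0.5],0,0],[[12,0,0],0,0],[[12,0,0],0,0],[[8,0,0],0,0],[[4,0,0],0,0],[[0,0,0],0,0]]'
python3 st.py .4938 -.4448 .243 -84.4
python3 - <<'E'
from fit import *
p=np.load('pose.npy')
d=cap('wrist');draw(d,p[:3],p[3:],0,0,560,420,1.4,'w2.png')
E
```

```text
time_s: 2.45
position: [0.4902, -0.4519, 0.2716]
tcp_rot: [[-0.007, 0.082, -0.997], [-0.007, -0.997, -0.082], [-1.0, 0.006, 0.007]]
force: [-1.0, 0.0, -0.0]
finger_gap: 0.0852
t 2.45 p [ 0.4902 -0.4519  0.2716] yaw -85.29 down [-0.0066 -0.007  -1.    ] gap 0.0852 F [-1.  0. -0.]
tool shift mm [28.5 -7.  -4.3] turn -0.89 j7 [ 41.6 -48.3]
```

View pics/w2.png

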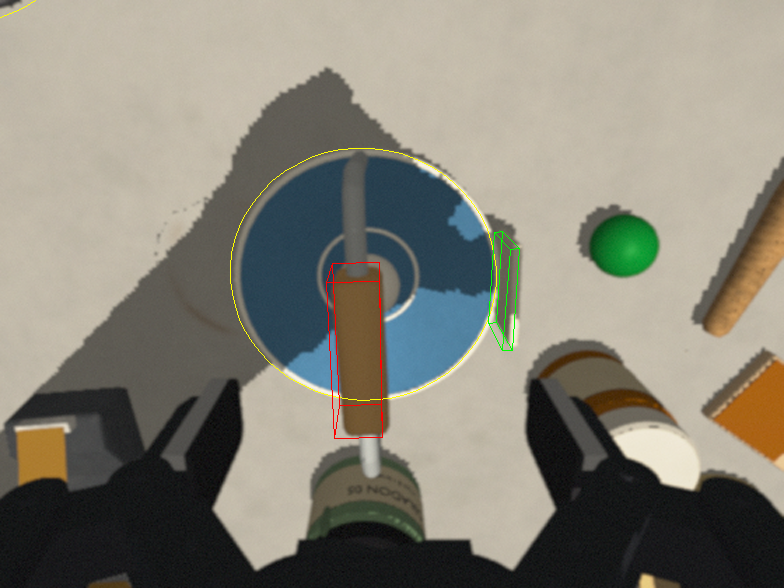

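```bash
python3 -m pendant '[[[4,-2,-1],0,0],[[6,-2,-1],0,0],[[6,-1,-1],0,0],[[4,-1,0],0,0],[[0,0,0],0,0]]'
python3 st.py .4938 -.4450 .243 -84.4
python3 -m pendant '[[[0,0,0],0,0]]'
python3 st.py .4938 -.4450 .243 -84.4
```

```text
time_s: 2.92
position: [0.4944, -0.4454, 0.2522]
tcp_rot: [[-0.003, 0.083, -0.997], [-0.01, -0.997, -0.083], [-1.0, 0.009, 0.003]]
force: [-0.2, -0.4, 0.1]
finger_gap: 0.0855
t 2.92 p [ 0.4944 -0.4454  0.2522] yaw -85.24 down [-0.0025 -0.0096 -1.    ] gap 0.0855 F [-0.2 -0.4  0.1]
tool shift mm [ 9.2 -0.5  0.5] turn -0.84 j7 [ 41. -49.]
time_s: 3.0
position: [0.4946, -0.4451, 0.252]
tcp_rot: [[-0.003, 0.084, -0.997], [-0.009, -0.996, -0.084], [-1.0, 0.009, 0.003]]
force: [1.1, 0.4, 0.3]
finger_gap: 0.0855
t 3.0 p [ 0.4946 -0.4451  0.252 ] yaw -85.21 down [-0.0025 -0.0094 -1.    ] gap 0.0855 F [1.1 0.4 0.3]
tool shift mm [ 9.  -0.2  0.7] turn -0.81 j7 [ 40.9 -49. ]
```

```bash
python3 -m pendant '[[[4,0,0],-0.4,0],[[4,0,0],-0.3,0],[[2,0,0],0,0],[[0,0,0],0,0]]'
python3 st.py .4938 -.4450 .243 -84.4
```

```text
time_s: 3.33
position: [0.4949, -0.4454, 0.2419]
tcp_rot: [[-0.001, 0.097, -0.995], [-0.011, -0.995, -0.097], [-1.0, 0.01, 0.002]]
force: [0.0, 1.5, -0.4]
finger_gap: 0.0855
t 3.33 p [ 0.4949 -0.4454  0.2419] yaw -84.43 down [-0.0013 -0.0105 -0.9999] gap 0.0855 F [ 0.   1.5 -0.4]
tool shift mm [-1.1 -0.5  1. ] turn -0.03 j7 [ 41.1 -48.4]
```

Close gently, in increasing closure steps.

```bash
python3 -m pendant '[[[0,0,0],0,0.2],[[0,0,0],0,0.4],[[0,0,0],0,0.55],[[0,0,0],0,0.65],[[0,0,0],0,0.68],[[0,0,0],0,0.71],[[0,0,0],0,0.74],[[0,0,0],0,0.77],[[0,0,0],0,0.8],[[0,0,0],0,0.82]]'
python3 st.py .4938 -.4450 .243 -84.4
python3 - <<'E'
from fit import *
p=np.load('pose.npy')
d=cap('wrist','w3.png')
s=cap('scene');crop(s,190,140,390,290,4,'s3.png')
E
```

```text
time_s: 4.17
position: [0.4952, -0.4448, 0.2423]
tcp_rot: [[-0.001, 0.097, -0.995], [-0.009, -0.995, -0.097], [-1.0, 0.009, 0.002]]
force: [0.0, 0.9, -0.1]
finger_gap: 0.0159
t 4.17 p [ 0.4952 -0.4448  0.2423] yaw -84.41 down [-9.0e-04 -9.2e-03 -1.0e+00] gap 0.0159 F [ 0.   0.9 -0.1]
tool shift mm [-0.7  0.1  1.4] turn -0.01 j7 [ 41.1 -48.4]
```

View pics/w3.png

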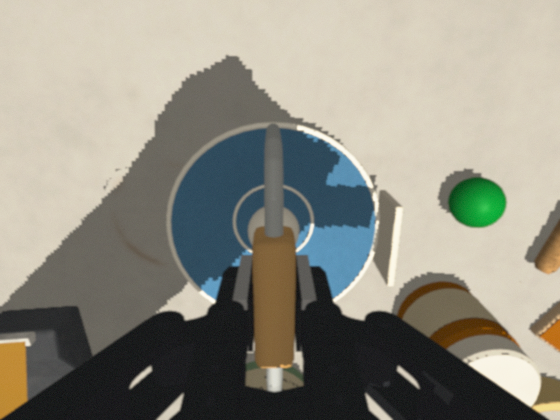

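View pics/s3.png

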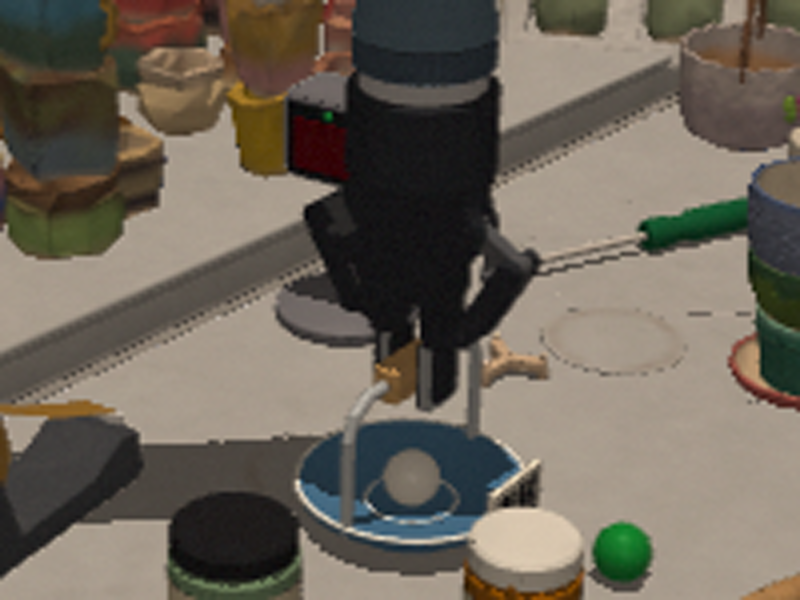

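The pads are on the block (gap 15.9 mm), the ball is centred in its circle, and the dish hasn't moved noticeably. I apply full grip, then lift slowly.

```bash
python3 -m pendant '[[[0,0,0],0,0.9],[[0,0,0],0,1],[[0,0,0],0,1],[[0,0,0],0,1],[[-1,0,0],0,1],[[-2,0,0],0,1],[[-2,0,0],0,1],[[-2,0,0],0,1],[[-1,0,0],0,1],[[0,0,0],0,1]]'
python3 st.py .4938 -.4450 .243 -84.4
python3 - <<'E'
from fit import *
d=cap('wrist','w4.png')
s=cap('scene');crop(s,190,140,390,290,4,'s4.png')
E
```

```text
time_s: 5.1
position: [0.4929, -0.4447, 0.2476]
tcp_rot: [[-0.007, 0.096, -0.995], [-0.007, -0.995, -0.096], [-1.0, 0.006, 0.007]]
force: [-0.2, 0.4, -2.3]
finger_gap: 0.0151
t 5.1 p [ 0.4929 -0.4447  0.2476] yaw -84.49 down [-0.0067 -0.0066 -1.    ] gap 0.0151 F [-0.2  0.4 -2.3]
tool shift mm [ 4.6  0.4 -0.9] turn -0.09 j7 [ 41.1 -48.4]
```

View pics/w4.png

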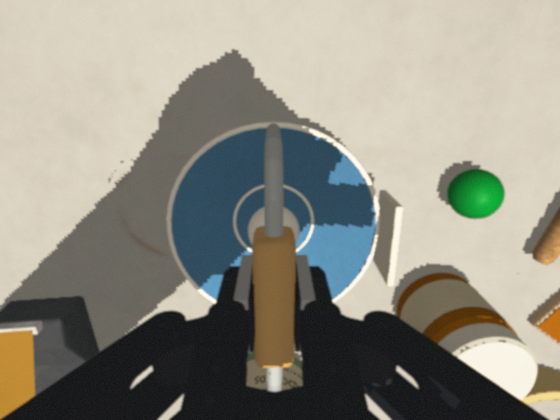

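View pics/s4.png

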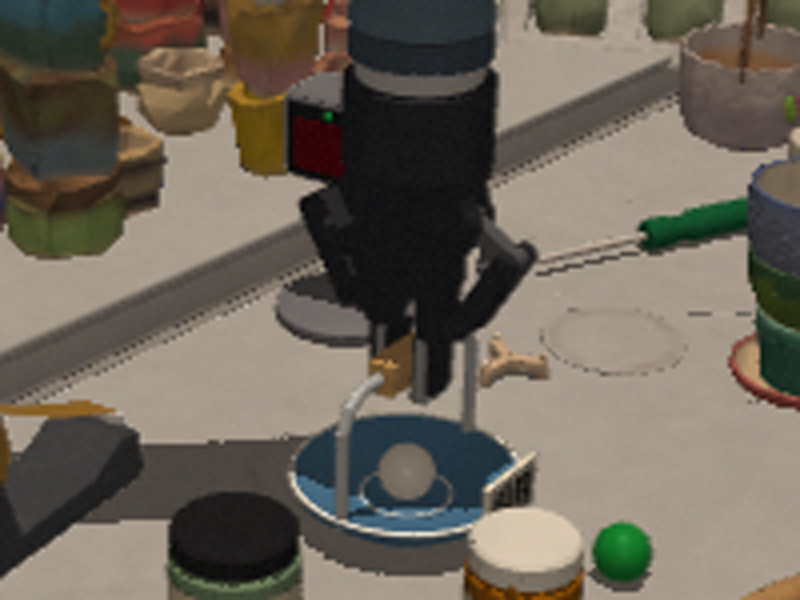

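The dish is lifted about 5 mm, the wrist carries 2.3 N, and the ball is central. I raise it further and get a better look at the scanner.

```bash
python3 -m pendant '[[[-2,0,0],0,1],[[-4,0,0],0,1],[[-6,0,0],0,1],[[-8,0,0],0,1],[[-8,0,0],0,1],[[-8,0,0],0,1],[[-7,0,0],0,1],[[-5,0,0],0,1],[[-3,0,0],0,1],[[-1,0,0],0,1]]'
python3 st.py .4938 -.4450 .342 -84.4
python3 - <<'E'
from fit import *
d=cap('top');crop(d,180,130,280,230,7,'t5.png')
crop(d,180,120,380,280,4,'t5b.png')
s=cap('scene');crop(s,190,110,390,260,4,'s5.png')
E
```

```text
time_s: 6.03
position: [0.4937, -0.4444, 0.3068]
tcp_rot: [[-0.004, 0.096, -0.995], [-0.008, -0.995, -0.096], [-1.0, 0.008, 0.005]]
force: [-0.2, 0.0, -2.6]
finger_gap: 0.015
t 6.03 p [ 0.4937 -0.4444  0.3068] yaw -84.48 down [-0.0044 -0.0082 -1.    ] gap 0.015 F [-0.2  0.  -2.6]
tool shift mm [-35.2   0.8   0.1] turn -0.08 j7 [ 41.2 -48.1]
```

View pics/t5.png

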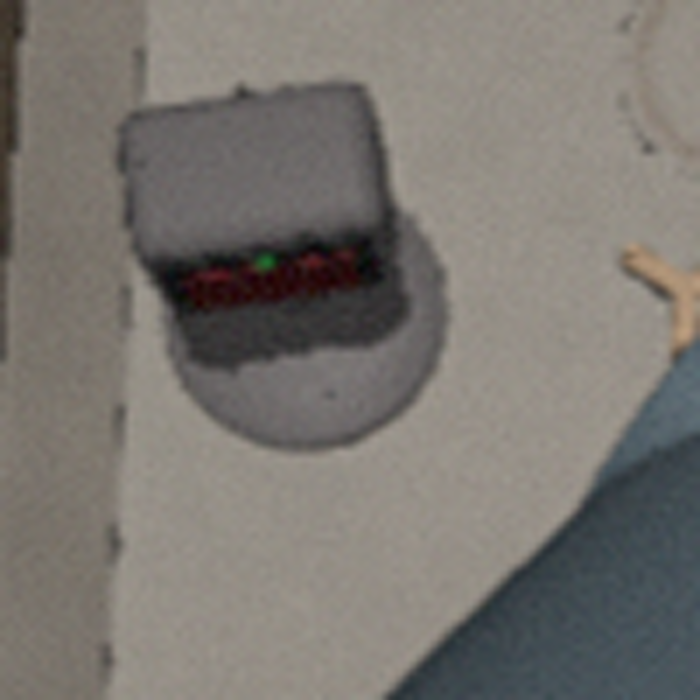

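View pics/s5.png

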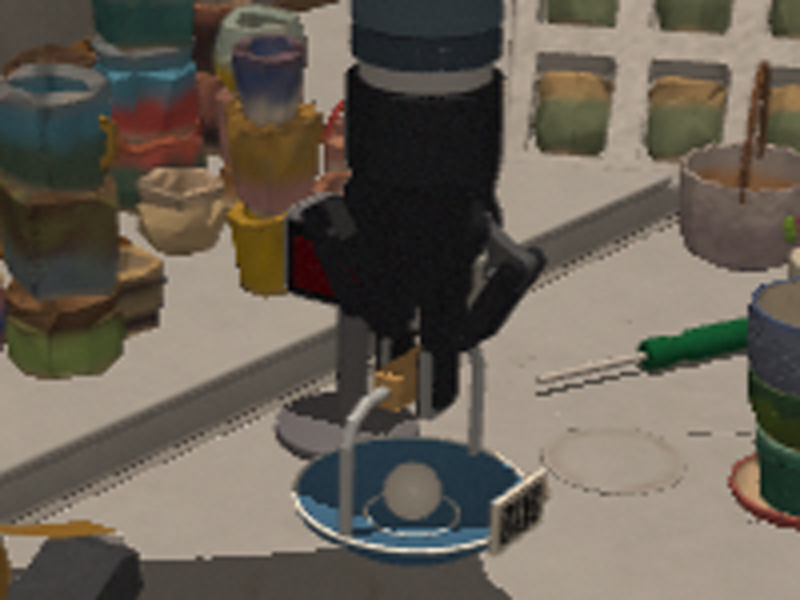

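```bash
cat > m2.py <<'E'
from fit import *
from scipy.optimize import least_squares
d=cap('top'); s=cap('scene')
f=lambda x,y:(180+(x+.5)/7-.5,130+(y+.5)/7-.5)
g=lambda x,y:(190+(x+.5)/4-.5,140+(y+.5)/4-.5)
ot=np.array([f(120,113),f(368,80),f(390,238),f(140,258),f(273,279),f(306,311)])
mt=np.array([[.023,.036,.151],[.023,-.036,.151],[-.023,-.036,.151],[-.023,.036,.151],[-.025,0,.122],[0,0,.006]])
os_=np.array([g(328,148),g(347,312)]); ms=mt[4:]
def res(p):
    return np.r_[P(d,tf(*p[:3],mt))-ot, P(s,tf(*p[:3],ms))-os_]
for name,sel in (('all',slice(None)),('top',slice(0,6)),('noFoot',[0,1,2,3,4,6])):
    r=least_squares(lambda p:res(p)[sel].ravel(),[.63,-.265,.1],loss='soft_l1')
    print(name,r.x.round(4),np.degrees(r.x[2]).round(2)); print(res(r.x).round(1).tolist())
    if name=='all': best=r.x
p=np.load('pose.npy'); p[3:]=best; np.save('pose.npy',p)
draw(d,p[:3],best,180,130,280,230,7,'f5.png'); draw(s,p[:3],best,190,110,390,260,4,'f5s.png')
c,sn=np.cos(best[2]),np.sin(best[2])
print('dish goal',best[0]-.15*c,best[1]-.15*sn)
E
python3 m2.py
```

```text
all [ 0.6411 -0.2689  0.144 ] 8.25
[[-0.5, -1.3], [1.2, -0.7], [0.5, -0.6], [-1.3, 0.8], [0.4, 1.0], [0.7, 0.5], [-0.6, -0.6], [-0.4, -1.9]]
top [ 0.641  -0.2684  0.1411] 8.08
[[-0.7, -1.3], [1.0, -0.7], [0.2, -0.5], [-1.5, 0.8], [0.1, 1.0], [0.5, 0.6], [-0.8, -0.7], [-0.5, -1.9]]
noFoot [ 0.6408 -0.269   0.1456] 8.35
[[-0.5, -1.1], [1.2, -0.6], [0.6, -0.5], [-1.2, 1.0], [0.4, 1.2], [0.8, 0.7], [-0.7, -0.6], [-0.4, -1.8]]
dish goal 0.4926351501084413 -0.2904371244395455
```

View pics/f5.png

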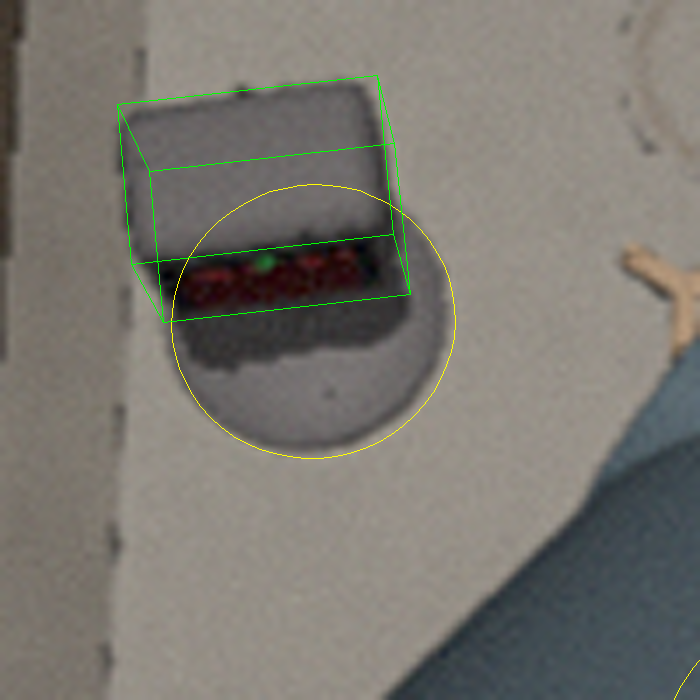

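View pics/f5s.png

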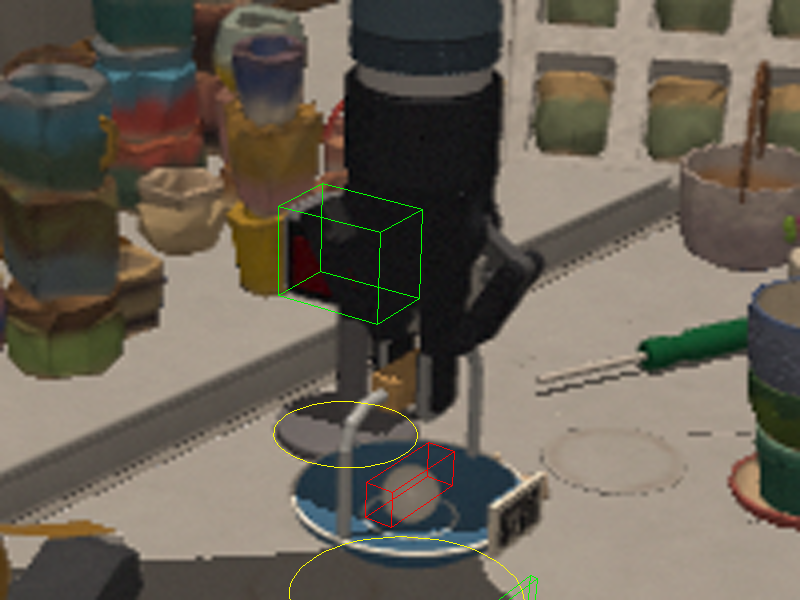

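The scanner fits within about 2–3 mm, so the goal for the dish centre is (0.4926, -0.2904), yaw 8.25°, with TCP z ≈ 0.334. I raise it and start turning.

```bash
python3 -m pendant '[[[-1,0,0],-1,1],[[-2,0,0],-2,1],[[-3,0,0],-3,1],[[-4,0,0],-4,1],[[-4,0,0],-4,1],[[-4,0,0],-4,1],[[-3,0,0],-4,1],[[-2,0,0],-3,1],[[-1,0,0],-2,1],[[0,0,0],-1,1]]'
python3 st.py .4926 -.2904 .336 8.25
python3 - <<'E'
from fit import *
s=cap('scene');crop(s,190,110,390,260,4,'s6.png')
E
```

```text
time_s: 7.07
position: [0.4911, -0.4424, 0.3222]
tcp_rot: [[-0.019, 0.578, -0.816], [0.003, -0.816, -0.579], [-1.0, -0.013, 0.014]]
force: [0.3, -0.7, -3.0]
finger_gap: 0.0154
t 7.07 p [ 0.4911 -0.4424  0.3222] yaw -54.66 down [-0.0186  0.0026 -0.9998] gap 0.0154 F [ 0.3 -0.7 -3. ]
tool shift mm [ -13.4 -123.2  -89. ] turn -62.91 j7 [ 45.7 -20.5]
```

View pics/s6.png

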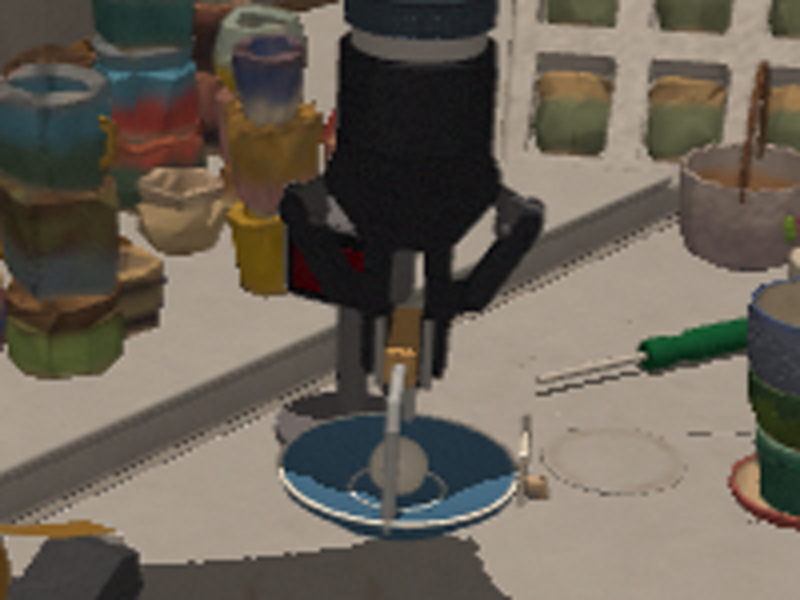

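```bash
python3 -m pendant '[[[0,0,0],0,1],[[0,0,0],0,1]]' >/dev/null
python3 st.py .4926 -.2904 .336 8.25;python3 -m pendant '[[[0,0,0],-1,1],[[-2,0,0],-2,1],[[-3,0,0],-2,1],[[-3,0,0],-2,1],[[-2,0,0],-1,1],[[-1,0,0],0,1],[[0,0,0],0,1]]' >/dev/null
python3 st.py .4926 -.2904 .336 8.25
```

```text
t 7.28 p [ 0.4906 -0.4423  0.321 ] yaw -54.71 down [-0.0202  0.004  -0.9998] gap 0.0157 F [ 0.2  0.2 -3.7]
tool shift mm [ -14.4 -123.   -89.2] turn -62.96 j7 [ 45.7 -20.6]
t 7.87 p [ 0.4903 -0.4418  0.3304] yaw -46.22 down [-0.0234  0.0059 -0.9997] gap 0.015 F [-0.3  0.3 -2.8]
tool shift mm [  -4.8 -107.8 -106.4] turn -54.47 j7 [ 47.  -12.6]
```

```bash
python3 -m pendant '[[[-1,-1.4,-1.4],-2,1],[[-1,-2.8,-2.9],-3,1],[[-1,-3.9,-4.5],-4,1],[[-1,-4.8,-6.4],-4,1],[[-1,-5.4,-8.4],-4,1],[[0,-4.8,-8.7],-4,1],[[0,-4.2,-9.1],-4,1],[[0,-3.6,-9.3],-4,1],[[0,-2.9,-9.6],-4,1],[[0,-2.2,-9.7],-4,1]]' >/dev/null
python3 st.py .4926 -.2904 .336 8.25
```

```text
t 8.7 p [ 0.4882 -0.3628  0.3348] yaw -8.13 down [-0.0252  0.0021 -0.9997] gap 0.0152 F [ 0.3  0.1 -3.2]
tool shift mm [ -1.1  -5.9 -72.3] turn -16.38 j7 [49. 17.]
```

```bash
python3 -m pendant '[[[0,-1,-10],-3,1],[[0,-0.5,-10],-3,1],[[0,0,-9],-2,1],[[0,0.4,-8],-2,1],[[0,0.6,-7],-2,1],[[0,0.7,-6],-1,1],[[0,0.7,-5],-1,1],[[0,0.7,-4],-1,1],[[0,0.5,-3],0,1],[[0,0.3,-2],0,1]]' >/dev/null
python3 st.py .4926 -.2904 .336 8.25
python3 - <<'E'
from fit import *
p=np.load('pose.npy');o=ctrl.get_obs();q=o['position'];R=o['tcp_rot']
yaw=np.arctan2(R[1,1],R[0,1]);g=q+R[:,0]*.155
s=cap('scene');draw(s,(g[0],g[1],yaw),p[3:],190,110,390,260,4,'s7.png',dz=g[2]-.088)
d=cap('top');draw(d,(g[0],g[1],yaw),p[3:],180,120,300,300,4,'t7.png',dz=g[2]-.088)
E
```

```text
t 9.53 p [ 0.4907 -0.2926  0.335 ] yaw 7.95 down [-0.025   0.0017 -0.9997] gap 0.0151 F [-0.8  0.1 -2.8]
tool shift mm [-1.   2.2 -1.9] turn -0.3 j7 [47.7 26.2]
```

View pics/s7.png

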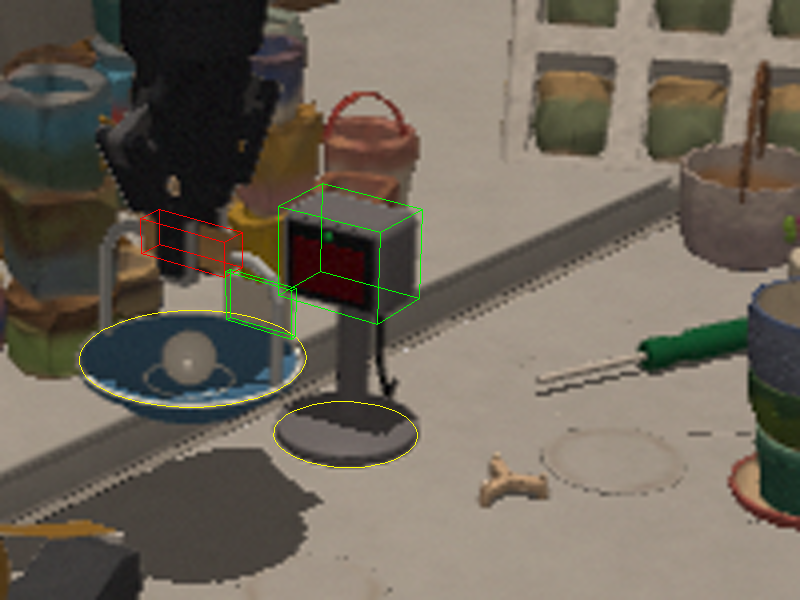

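View pics/t7.png

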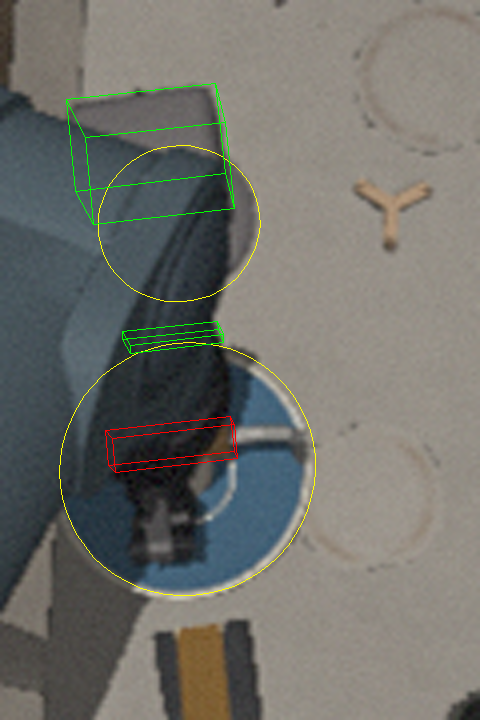

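The overlay matches: the tag faces the window squarely, and the ball is centred in its circle at scene-crop pixel (190,357). I let it settle, then check that everything is still.

```bash
python3 -m pendant '[[[0,0.5,-0.5],0,1],[[0,0.5,-0.5],0,1],[[0,0,0],0,1],[[0,0,0],0,1],[[0,0,0],0,1],[[0,0,0],0,1],[[0,0,0],0,1],[[0,0,0],0,1]]' >/dev/null
python3 st.py .4926 -.2904 .336 8.25
python3 - <<'E'
from fit import *
p=np.load('pose.npy')
for i in range(3):
    s=cap('scene');o=ctrl.get_obs();print(o['time_s'],o['position'].round(4),np.abs(o['qd']).max().round(3),o['tcp_rot'][:,0].round(4),o['force'].round(1))
crop(s,190,140,310,230,6,'s8.png')
q=o['position'];R=o['tcp_rot'];yaw=np.arctan2(R[1,1],R[0,1]);g=q+R[:,0]*.155
t=g+R@np.array([.058,.065,0])
x,y,a=p[3:];w=np.array([t[0]-x,t[1]-y]);c,n=np.cos(a),np.sin(a)
print('tag in window',c*w[0]+n*w[1]+.025,-n*w[0]+c*w[1],t[2]-.122,'dyaw',np.degrees(yaw-a))
cap('wrist','w8.png')
E
```

```text
t 10.3 p [ 0.4912 -0.2937  0.335 ] yaw 7.74 down [-2.490e-02  6.000e-04 -9.997e-01] gap 0.0149 F [-1.2 -0.  -3.1]
tool shift mm [-1.1  1.8 -3.1] turn -0.51 j7 [47.6 26.1]
10.35 [ 0.4912 -0.2937  0.3349] 0.587 [-2.500e-02  6.000e-04 -9.997e-01] [-0.  -0.2 -3.2]
10.4 [ 0.4912 -0.2937  0.3349] 0.192 [-2.500e-02  7.000e-04 -9.997e-01] [-0.4  0.4 -2.9]
10.45 [ 0.4912 -0.2936  0.3349] 0.722 [-2.500e-02  6.000e-04 -9.997e-01] [-0.2  1.1 -2.4]
tag in window -0.06713427493515348 -0.0025825873982710072 -0.0015908406403357667 dyaw -0.4980771163154056
```

View pics/s8.png

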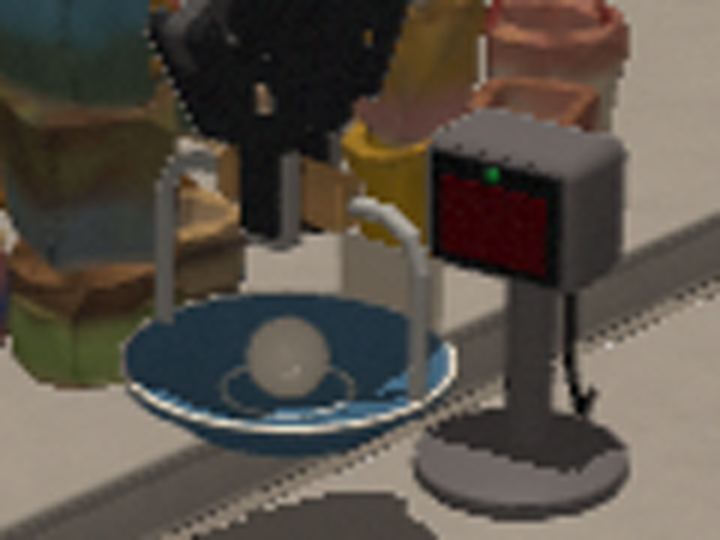

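View pics/w8.png

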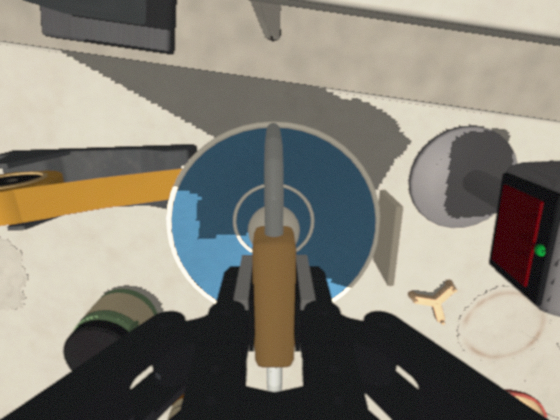

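```bash
python3 - <<'E'
from fit import *
p=np.load('pose.npy');o=ctrl.get_obs();q=o['position'];R=o['tcp_rot']
yaw=np.arctan2(R[1,1],R[0,1]);g=q+R[:,0]*.155
d=cap('wrist');draw(d,(g[0],g[1],yaw),p[3:],160,60,560,360,2,'w9.png',dz=g[2]-.088)
E
```

```text
(no output)
```

View pics/w9.png

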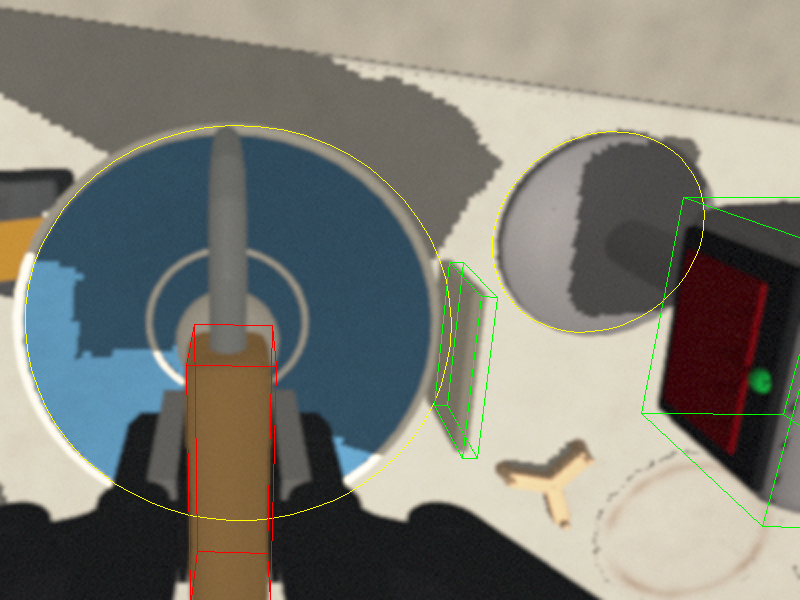

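From the wrist view the dish is about 3 mm further back and the scanner about 2 mm further away than modelled. The gap is therefore nearer 72 mm, so I ease forward gently.

```bash
python3 -m pendant '[[[0,1,-0.5],0,1],[[0,2.5,-1],-0.3,1],[[0,3,-1],-0.3,1],[[0,2.5,-1],0,1],[[0,1,0],0,1],[[0,0,0],0,1],[[0,0,0],0,1],[[0,0,0],0,1],[[0,0,0],0,1],[[0,0,0],0,1]]' >/dev/null
python3 st.py .5025 -.2904 .336 8.25
python3 - <<'E'
from fit import *
p=np.load('pose.npy');o=ctrl.get_obs();q=o['position'];R=o['tcp_rot']
yaw=np.arctan2(R[1,1],R[0,1]);g=q+R[:,0]*.155
s=cap('scene');crop(s,190,140,310,230,6,'s10.png')
d=cap('wrist');draw(d,(g[0],g[1],yaw),p[3:],160,60,560,360,2,'w10.png',dz=g[2]-.088)
print(np.abs(ctrl.get_obs()['qd']).max())
E
```

```text
t 11.38 p [ 0.5021 -0.2876  0.3347] yaw 8.48 down [-2.470e-02  9.000e-04 -9.997e-01] gap 0.0153 F [ 0.2  0.1 -2.5]
tool shift mm [-1.4 -0.1  2.8] turn 0.23 j7 [46.7 25.5]
0.3496939295244018
```

View pics/s10.png

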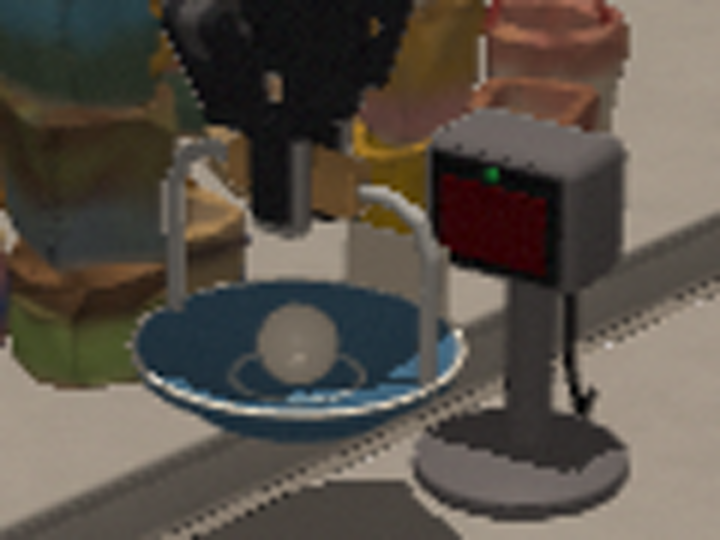

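View pics/w10.png

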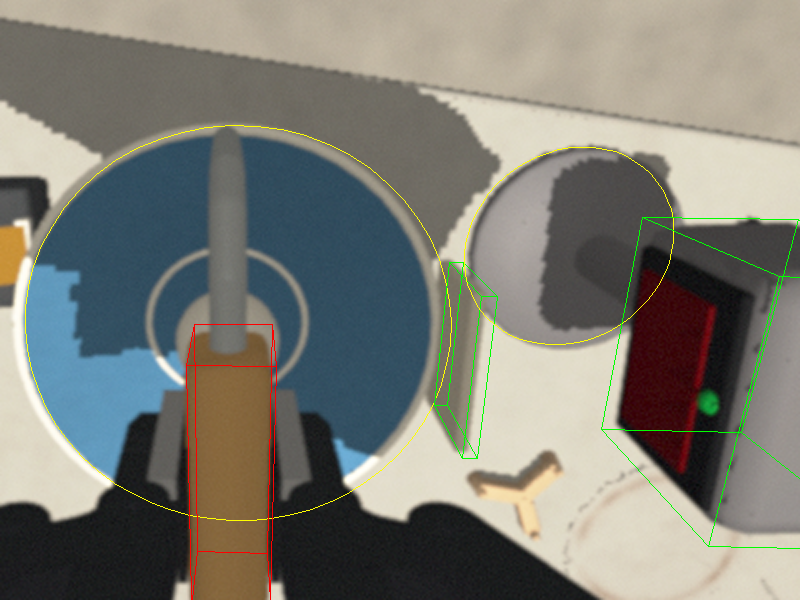

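```bash
python3 -c "
from rig import ctrl
print(ctrl.finish_job())"
```

```text
the job is handed in; nothing more can be done
None
```

I gripped the blue dish by its wooden block, lifted it slowly, and turned it about 93° while carrying it level to the scanner. The job is handed in with the dish still held in front of the window. `finish_job` gave no verdict, so the results below are my own last checks.

| Check | Last reading | Allowed |
|---|---|---|
| Tag to window glass | about 57–62 mm (arm pose and overlays) | 40–80 mm |
| Tag off window middle, sideways and in height | a few mm | 18 mm |
| Tag square to window | about 0.2° | 9.7° (0.17 rad) |
| Tool tilt (stands in for dish tilt) | 0.025 rad | 0.09 rad |
| Arm motion | joint speeds under 0.4°/s | dish under 0.03 m/s and 0.2 rad/s |
| Finger gap on the block | 15 mm, with about 2.5 N hanging from the wrist | finger force over 1 N |

- **Ball:** in the last scene and wrist pictures it sits in the middle of its white circle. I judged this by eye and did not measure it.
- **Scanner, jars and stilt:** there was no sign of contact with any of them. I did not measure the jar and stilt positions again at the end.
- **Disagreements:** the wrist-view overlay put the dish and the scanner about 2–3 mm off my fitted positions. That put the tag nearer 72 mm from the glass, so I moved it about 10 mm closer before handing in. The arm also leaned slightly during the carry, which the moves available could not correct.

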